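# Fold the vanity mirror down and push the drawer shut

### The arm

A 6-joint arm with a two-finger parallel gripper is mounted at the origin on the work surface. World frame = base frame: x ahead of the robot, y to its left, z up, the work surface at z = 0. Lengths are in m, angles in rad, forces in N, time in s.
With the tool pointing down it reaches from about 0.35 to 0.975 m from the base axis. Payload 4.9 kg.
Tool frame: the origin (TCP) lies at the very end of the fingers, on their centre line; the grasp point (between the pads) lies ctrl.hold_point_z behind it (ctrl.hold_point_z is the distance from the TCP to the grasp point, in m); z points along the fingers, y is the line along which they close (so a half turn about z gives the same grasp; the last joint's range is limited). The gripper opens to 85 mm and grips with 20 to 120 N. Pads are 22 mm wide; open, the fingers measure 114 mm over their backs; the gripper's body (76 mm by 85 mm) begins 54 mm behind the grasp point. The pads swing forward as they close: fully open they stand 13 mm farther back than shut.
Start: joints at [1.011, 0.053, 1.613, -0, 1.476, -0.119], TCP at [0.267, 0.565, 0.231] pointing down, gripper open.
Joint ranges: [-3.01, 3.01], [-1.01, 2.22], [0.06, 2.58], [-1.02, 4.17], [0.09, 2.62], [-3.14, 3.14]. Speed limits (rad/s): [2.57, 2.57, 3.14, 3.14, 3.14, 3.14].

### API

Orientations are given as a rotation vector (axis times angle).
In Python, from station import ctrl gives the robot as it stands. The module is installed in compiled form; this text tells all that it offers.
- The arm moves only by the tool jog_arm, never from a script. Its argument "deltas" is a list of rows, each a list of 3 entries, a list of its own where there are three numbers: the closure, from -1 (fully open) to 1 (shut), then the shift along the world's x, y, z scaled (see below), then the turn, a rotation vector about the world's x, y, z scaled (see below). A call has 1 to 12 rows; each row is the pose to reach, as a shift and turn from the pose commanded when the call began, turning the shorter way round; what a row does not reach only later rows make up. The controller multiplies each number of a shift by 0.4 m and each number of a turn by 180 degrees. A row lasts 1/12 s, in which the tool goes at most 41.7 mm and 7.16 degrees, less where a joint would pass 70% of its speed; a pose out of reach is approached as far as the arm can. A call with a number of a shift or a turn outside -1 to 1 is refused whole. A call with a gripper value outside its range is refused whole. The fingers move at their own pace and stop on an object; "squeeze" is the grip in N (left out, the last holds). Time passes only in rows, so rows that repeat a pose let the fingers close. It gives the time, the measured TCP pose, the force, the opening and the grip force at its end, in the units of the state.
- ctrl.get_obs(): the state, without advancing time (a new reading comes with each control period).
- ctrl.get_image(name): name is "side" or "top" or "wrist"; returns the picture (420x560x3 uint8, red, green, blue); there is no depth.
- ctrl.get_calibration(name): a dict with "K" (3x3 intrinsics, pixels), "extrinsics" (4x4, takes a point from world to camera coordinates). Camera axes: x right, y down, z forward; pixel columns grow to the right and rows downward; lengths in m; the calibration is good to about 2 mm. A picture is of the moment at which its call begins: read the wrist's pose just before it. get_calibration takes no time and is no camera call; for the wrist camera it gives the pose at the moment of the call.
- ctrl.finish_job(): hands the job in; it is judged then, once.
The state is a dict: "t": time; "q": joint angles; "dq": joint speeds; "effort": joint torques, N m; "tool_pos": TCP position; "tool_rot": TCP orientation; "contact_force": force on the tool from outside, world axes, zero at the start; "wrist_torque": the same for the moment, N m; "opening": finger opening in m; "grip_force": force on a finger pad.
Only numpy, scipy, OpenCV 4.12 (cv2) and the standard library are available. Lean on these libraries where they do the work, as an engineer would, in place of code of your own. Each camera call takes 0.05 s, during which the arm holds its last target. There are 200 camera calls.

### The job

Someone has left the vanity drawer of the black hall shelf pulled out with its little mirror standing up. With your fingertips, fold the mirror down flat into the drawer without slamming it, then push the drawer fully home under the shelf; use no undue force. Do not pick anything up, and leave the key, bracelet, compass and the other things lying about where they are.

Things in the scene. Friction and masses are not known exactly. Their poses are not given: they have to be found in the camera images.
- shelf: Glossy black lacquered shelf on a steel rack, fixed. Origin on the bench below the middle of the drawer, in line with the shelf's front edge; x to the back, y left, z up. Board 200 deep (x 0 to 200), 570 wide (y -435 to +135), 160 to 176 above the bench. Drawer case below it from y -118 to +118. Steel uprights and rail behind reach 211 high.
- tin_sign: Tin sign, 148 wide x 105 high, hanging right of the drawer in front of the shelf's edge from two of a row of four spring clips, which stand 14 out from the edge, 179 to 416 right of the drawer's middle. A 54 x 86 transit card hangs from the next. Origin: middle of the sign's top edge, 155 above the bench. Fixed bystanders.
- shelf_edge (a point): Point on the top front edge of the shelf board, 176 above the bench, at the middle of the drawer's width. Axes as the shelf.
- drawer (a joint): How far the vanity drawer is pulled out, in m, toward the shelf's -x: 0 is fully home (front face flush with the shelf's front edge), 0.168 is its stop. Level runners with about 3.5 N of friction; it stays where it is left, no spring or catch.
- drawer_front (a point): Centre of the outer face of the drawer's flat black front panel, 122 above the bench; moves with the drawer. Panel 236 wide (y), 72 high (86 to 158 above the bench), 18 thick, no knob. Axes as the shelf. With the drawer home this point is straight below shelf_edge.
- mirror (a joint): Angle in rad of the flip-up mirror leaf in the drawer: 0 is folded down flat, 1.57 upright, 1.8 its stop leaning back. It folds forward and down, its free edge coming to the drawer's front panel. A friction hinge (about 0.16 N m) holds it at any angle. Raised more than about 0.1 rad it strikes the shelf board if the drawer is pushed in.
- mirror_hinge (a point): Middle of the mirror's hinge line (along y), 123 behind the outer face of the drawer's front panel, 138 above the bench. Leaf of dark wood, 100 from hinge line to free edge, 180 wide, 8 thick, about 0.18 kg; glass on the front face, in the plane of the hinge line. The point turns with the leaf: its -x points from hinge to free edge.
- mirror_edge (a point): Middle of the mirror's free edge, on its plain wooden back, 100 from the hinge line and 8 out from the glass plane; turns with the leaf as mirror_hinge does. Folded down, the wooden back is the top, 146 above the bench and 12 lower than the top of the drawer's front panel.
- car_key: Chrome car key lying on the bench below the tin sign, 81 long and 11 high. Origin under its middle, x along the blade. Bystander.
- bracelet: Ring of jade beads, 73 across and 11 high, lying on the bench. Origin: its centre on the bench. Bystander.
- compass: Round brass compass, 56 across and 14 high, lying on the bench in front of the drawer. Origin: centre of its underside. Bystander.
- glasses_case: Grey spectacle case, 162 x 64 x 46 high, on the bench to the left of the pulled-out drawer. Origin: centre of its underside, x along its length. Bystander.
- scent_bottle: Square amber glass scent bottle with a round cap, 34 x 34 and 84 high, standing on the shelf above the drawer, its near side 60 or more behind the front edge. Origin: centre of its underside. Bystander.
- lip_balm: Lip balm tube, 18 across and 66 high, standing on the shelf, its near side 60 or more behind the front edge. Origin: centre of its underside. Bystander.
- mint_tin: Flat metal tin, 60 x 95 x 20 high, lying on the bench, right of the space in front of the drawer. Origin: centre of its underside. Bystander.

How it is judged:
On the way, in this order (a step that is already met when the one before it is completed fails the run):
1. the mirror is folded down flat (within 0.06 rad) while the drawer is still pulled out (value of joint mirror below 0.06 rad and value of joint drawer above 0.08 m), for 0.2 s.
2. the drawer is fully home (within 4 mm) with the mirror flat inside it (value of joint drawer below 0.004 m and value of joint mirror below 0.06 rad), for 0.2 s.
At the end, for the whole second after the job is handed in: The drawer is home to within 4 mm, the mirror lies flat in it to within 0.06 rad, and the key, bracelet, compass, spectacle case, scent bottle, lip balm and tin are within 30 mm of where they were (all of step 2 and distance of each of car_key, bracelet, compass, glasses_case, scent_bottle, lip_balm, mint_tin from where it was at the start of the episode below 0.03 m); the robot touches nothing.
It fails at once if the mirror is slammed (it swings down faster than 4 rad/s) (velocity of joint mirror below -4 rad/s).
It fails at once if the shelf, drawer or mirror is pushed with the arm or the gripper's body instead of the fingers (over 5 N) (contact force between the arm and shelf above 5 N).
It fails at once if the mirror, drawer or shelf is forced (pressed by the fingers with over 90 N) (contact force between the fingers and shelf above 90 N).
It fails at once if something lying about is lifted, knocked or carried (moved more than 30 mm) (distance of any of car_key, bracelet, compass, glasses_case, scent_bottle, lip_balm, mint_tin from where it was at the start of the episode above 0.03 m).
It also fails if it takes over 48 s, if anything falls off the work surface, if the arm or the gripper's body presses on something with over 40 N, if the wrist force passes 120 N, or if a joint passes its speed limit or range.

## Working session

There is one attempt and no reset: what is moved stays moved. The work goes in short steps, Python scripts to look and compute and a tool call to move; the robot and the scene stay as the last step left them, time stands still between calls to the robot, and variables do not carry over. Pictures are saved under pics/ and viewed, at most 10 in all, crops included, and the job is handed in when it is done.

Besides the shell and the picture viewer there is one more tool, called by a JSON object that holds its "op" and its "data". jog_arm: Moves the arm, as the interface text tells. Its arguments: {"type":"object","properties":{"deltas":{"type":"array","items":{"type":"array"}},"squeeze":{"type":"number"}},"required":["deltas"]}

```bash
mkdir -p pics
python3 - <<'E'
from station import ctrl
import cv2,numpy as np
o=ctrl.get_obs();print({k:np.round(v,3) for k,v in o.items()},ctrl.hold_point_z)
for n in("side","top"):
    cv2.imwrite(f"pics/{n}0.png",ctrl.get_image(n)[:,:,::-1])
    c=ctrl.get_calibration(n);print(n,np.round(c["K"],1).tolist(),np.round(c["extrinsics"],3).tolist())
E
```

```text
{'t': np.float64(0.0), 'q': array([ 1.011,  0.053,  1.614,  0.   ,  1.476, -0.119]), 'dq': array([ 0.001, -0.002, -0.001, -0.001, -0.002,  0.001]), 'effort': array([ 0.0000e+00, -3.9369e+01, -3.7018e+01, -0.0000e+00,  7.0000e-03,
        0.0000e+00]), 'tool_pos': array([0.266, 0.565, 0.23 ]), 'tool_rot': array([-6.870e-01, -3.065e+00,  3.000e-03]), 'contact_force': array([-0.79 ,  0.463,  0.28 ]), 'wrist_torque': array([ 0.032, -0.02 ,  0.043]), 'grip_force': np.float64(0.0), 'opening': np.float64(0.085)} 0.0187
side [[450.8, 0.0, 280.6], [0.0, 450.8, 207.0], [0.0, 0.0, 1.0]] [[0.993, -0.114, 0.023, -0.555], [-0.039, -0.515, -0.856, 0.153], [0.109, 0.85, -0.516, 1.093], [0.0, 0.0, 0.0, 1.0]]
top [[418.6, 0.0, 275.9], [0.0, 418.6, 212.6], [0.0, 0.0, 1.0]] [[-0.001, -1.0, 0.01, -0.004], [-0.998, 0.0, -0.064, 0.573], [0.064, -0.01, -0.998, 1.277], [0.0, 0.0, 0.0, 1.0]]
```

View pics/side0.png

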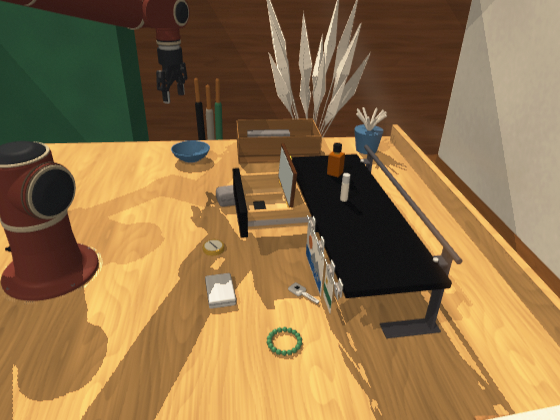

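View pics/top0.png

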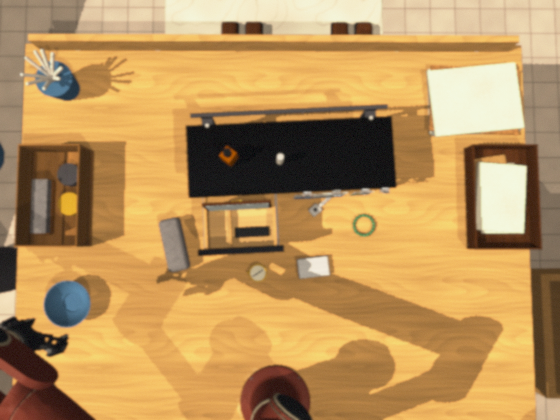

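The top view shows the shelf (black, corners about (190,196) and (396,186) in front). The drawer front is a black bar at (199–284, ~250) and the mirror's top edge is at (205–270, ~206). The compass is at (258,271), the spectacle case at (174,244) and the tin at (314,266). The side view agrees: the mirror is nearly upright at (288,175) and the drawer front at (240,203).

```bash
cat > h.py <<'E'
import numpy as np,cv2
from station import ctrl
def ray(n,uv,z):
    c=ctrl.get_calibration(n);E=np.array(c["extrinsics"]);R=E[:3,:3];t=E[:3,3]
    d=R.T@np.linalg.inv(c["K"])@[*uv,1];o=-R.T@t
    return o+d*(z-o[2])/d[2]
def proj(n,p):
    c=ctrl.get_calibration(n);E=np.array(c["extrinsics"]);q=np.array(c["K"])@(E[:3,:3]@p+E[:3,3]);return q[:2]/q[2]
E
python3 - <<'E'
from h import *
im=cv2.imread("pics/top0.png")
m=(im.max(2)<45).astype(np.uint8)
n,l,s,c=cv2.connectedComponentsWithStats(m)
for i in range(1,n):
    x,y,w,h,a=s[i]
    if a>150 and 100<y<260 and 150<x<420:
        ct=cv2.findContours((l==i).astype(np.uint8),0,1)[0][0]
        r=cv2.minAreaRect(ct);b=cv2.boxPoints(r);print(s[i],b.round(1).tolist())
        for z in(.158,.176):print(z,[ray("top",p,z)[:2].round(3).tolist() for p in b])
a,b=(190,196),(396,186)
print("edge",ray("top",a,.176),ray("top",b,.176))
print("mirror top",ray("top",(205,205),.238),ray("top",(270,206),.238))
print("compass",ray("top",(258,271),.014),"case",ray("top",(162,220),.046),ray("top",(188,270),.046))
crop=np.hstack([cv2.resize(im[180:290,150:290],None,fx=3,fy=3,interpolation=2),cv2.resize(cv2.imread("pics/side0.png")[135:245,200:320],None,fx=3,fy=3,interpolation=2)])
cv2.imwrite("pics/crop.png",crop);print(crop.shape)
E
```

```text
[  188   116   207    80 13723] [[186.39999389648438, 125.0999984741211], [390.79998779296875, 114.5999984741211], [394.5, 186.0], [190.10000610351562, 196.60000610351562]]
0.158 [[0.809, 0.247], [0.84, -0.326], [0.638, -0.332], [0.608, 0.234]]
0.176 [[0.804, 0.243], [0.835, -0.32], [0.636, -0.327], [0.607, 0.231]]
[236 228  32   8 177] [[235.8000030517578, 229.0], [266.8999938964844, 227.89999389648438], [267.1000061035156, 234.0], [236.0, 235.1999969482422]]
0.158 [[0.519, 0.108], [0.522, 0.022], [0.505, 0.022], [0.502, 0.107]]
0.176 [[0.518, 0.106], [0.521, 0.022], [0.505, 0.021], [0.502, 0.106]]
[199 247  83   8 291] [[198.89999389648438, 250.3000030517578], [280.8999938964844, 245.89999389648438], [281.1000061035156, 249.6999969482422], [199.10000610351562, 254.10000610351562]]
0.158 [[0.461, 0.209], [0.473, -0.016], [0.462, -0.017], [0.45, 0.208]]
0.176 [[0.461, 0.206], [0.473, -0.016], [0.463, -0.016], [0.451, 0.205]]
edge [0.60822704 0.2311609  0.176     ] [ 0.63585377 -0.33106713  0.176     ]
mirror top [0.57853995 0.18031063 0.238     ] [0.57596383 0.01343997 0.238     ]
compass [0.39343299 0.05123551 0.014     ] case [0.54905803 0.33998946 0.046     ] [0.39910825 0.25981488 0.046     ]
(330, 780, 3)
```

View pics/crop.png

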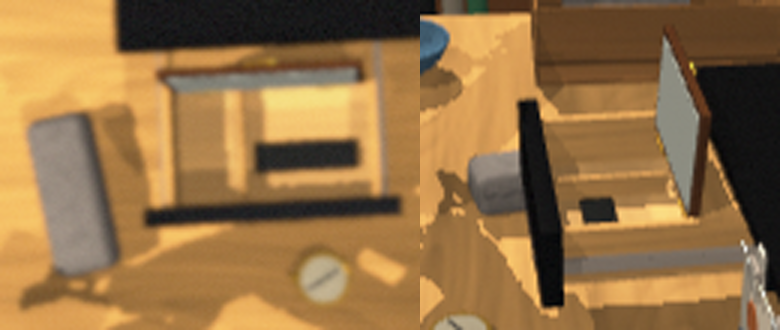

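{"op": "jog_arm", "data": {"deltas": [[1, [0, 0, 0.1], [0, 0, 0.03]], [1, [0, 0, 0.2], [0, 0, 0.07]], [1, [0, 0, 0.27], [0, 0, 0.1]], [1, [0.4, -0.7, 0.27], [0, 0, 0.157]], [1, [0.4, -0.7, 0.27], [0, 0, 0.157]], [1, [0.4, -0.7, 0.27], [0, 0, 0.157]], [1, [0.4, -0.7, 0.27], [0, 0, 0.157]], [1, [0.4, -0.7, 0.27], [0, 0, 0.157]], [1, [0.4, -0.7, 0.27], [0, 0, 0.157]], [1, [0.4, -0.7, 0.27], [0, 0, 0.157]], [1, [0.4, -0.7, 0.27], [0, 0, 0.157]], [1, [0.4, -0.7, 0.27], [0, 0, 0.157]]], "squeeze": 20}}

```text
t: 1.1
tool_pos: [0.4287, 0.2809, 0.3387]
tool_rot: [-0.072, 3.14, -0.004]
contact_force: [0.3, 0.1, 0.1]
opening: -0.0003
grip_force: 0.0
```

{"op": "jog_arm", "data": {"deltas": [[1, [0.5, -0.45, 0], [0, 0, 0]], [1, [0.5, -0.45, 0], [0, 0, 0]], [1, [0.5, -0.45, 0], [0, 0, 0]], [1, [0.5, -0.45, 0], [0, 0, 0]], [1, [0.5, -0.45, 0], [0, 0, 0]], [1, [0.5, -0.45, 0], [0, 0, 0]], [1, [0.5, -0.45, 0], [0, 0, 0]], [1, [0.5, -0.45, 0], [0, 0, 0]], [1, [0.5, -0.45, 0], [0, 0, 0]], [1, [0.5, -0.45, -0.1], [0, 0, 0]], [1, [0.5, -0.45, -0.15], [0, 0, 0]], [1, [0.5, -0.45, -0.15], [0, 0, 0]]]}}

```text
t: 2.1
tool_pos: [0.6231, 0.1066, 0.2728]
tool_rot: [0.085, -3.13, -0.0]
contact_force: [-0.3, 0.0, -1.2]
opening: 0.0002
grip_force: 0.0
```

Run:
```python
from h import *
o=ctrl.get_obs();print(o["t"],o["tool_pos"],o["contact_force"])
a=cv2.resize(ctrl.get_image("side")[120:260,180:360],None,fx=3,fy=3,interpolation=2)
cv2.imwrite("pics/s1.png",a[:,:,::-1])
```

```text
2.1 [0.62306162 0.10659253 0.27283651] [-0.25600389  0.012801   -1.19495753]
```

View pics/s1.png

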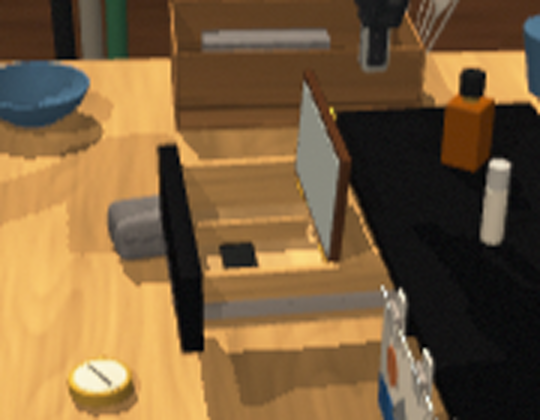

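The fingertip is at (375,65) in the crop, behind and above the leaf, whose wooden edge runs (310,75)–(340,250). It is clear of the bottle and balm. Next I lower it and start pushing.

{"op": "jog_arm", "data": {"deltas": [[1, [0, 0, -0.05], [0, 0, 0]], [1, [0, 0, -0.1], [0, 0, 0]], [1, [0, 0, -0.15], [0, 0, 0]], [1, [0, 0, -0.18], [0, 0, 0]], [1, [-0.02, 0, -0.18], [0, 0, 0]], [1, [-0.04, 0, -0.18], [0, 0, 0]], [1, [-0.05, 0, -0.18], [0, 0, 0]], [1, [-0.06, 0, -0.18], [0, 0, 0]], [1, [-0.07, 0, -0.18], [0, 0, 0]], [1, [-0.08, 0, -0.18], [0, 0, 0]], [1, [-0.09, 0, -0.18], [0, 0, 0]], [1, [-0.1, 0, -0.18], [0, 0, 0]]]}}

```text
t: 3.15
tool_pos: [0.5872, 0.1051, 0.2085]
tool_rot: [-0.082, 3.138, -0.0]
contact_force: [3.2, -0.9, 2.1]
opening: 0.0001
grip_force: 1.3
```

{"op": "jog_arm", "data": {"deltas": [[1, [-0.01, 0, 0], [0, 0, 0]], [1, [-0.02, 0, 0.005], [0, 0, 0]], [1, [-0.03, 0, 0.005], [0, 0, 0]], [1, [-0.045, 0, 0.005], [0, 0, 0]], [1, [-0.06, 0, 0], [0, 0, 0]], [1, [-0.077, 0, -0.004], [0, 0, 0]], [1, [-0.09, -0.003, -0.012], [0, 0, 0]], [1, [-0.105, -0.005, -0.02], [0, 0, 0]], [1, [-0.118, -0.006, -0.03], [0, 0, 0]], [1, [-0.13, -0.006, -0.042], [0, 0, 0]], [1, [-0.14, -0.007, -0.054], [0, 0, 0]], [1, [-0.152, -0.008, -0.066], [0, 0, 0]]]}}

```text
t: 4.15
tool_pos: [0.5253, 0.1021, 0.1802]
tool_rot: [0.082, -3.14, -0.0]
contact_force: [1.7, 0.6, 0.3]
opening: 0.0003
grip_force: 0.6
```

Run:
```python
from h import *
o=ctrl.get_obs();print(o["t"],o["tool_pos"],o["contact_force"])
a=cv2.resize(ctrl.get_image("side")[120:260,180:360],None,fx=3,fy=3,interpolation=2)
cv2.imwrite("pics/s2.png",a[:,:,::-1])
```

```text
4.15 [0.52534347 0.10206392 0.18022058] [1.7185072  0.62905809 0.30568664]
```

View pics/s2.png

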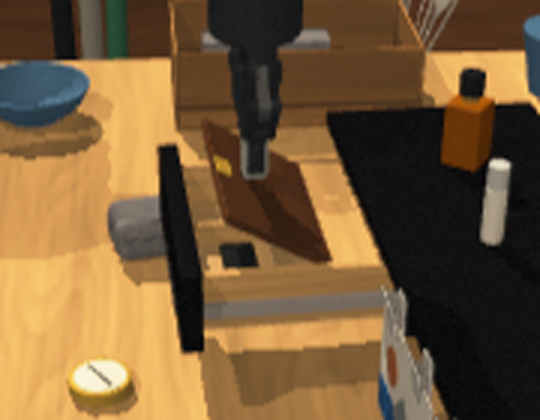

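The leaf is about 30° up, at (205–330, 120–260), with the fingertip on its back at (255,170). The drawer hasn't moved. I continue the arc.

{"op": "jog_arm", "data": {"deltas": [[1, [-0.008, 0, -0.014], [0, 0, 0]], [1, [-0.016, 0, -0.028], [0, 0, 0]], [1, [-0.023, 0, -0.043], [0, 0, 0]], [1, [-0.026, 0, -0.052], [0, 0, 0]], [1, [-0.028, 0, -0.06], [0, 0, 0]], [1, [-0.03, 0, -0.068], [0, 0, 0]], [1, [-0.032, 0, -0.074], [0, 0, 0]], [1, [-0.033, 0, -0.08], [0, 0, 0]], [1, [-0.034, 0, -0.084], [0, 0, 0]], [1, [-0.034, 0, -0.087], [0, 0, 0]], [1, [-0.034, 0, -0.087], [0, 0, 0]], [1, [-0.034, 0, -0.087], [0, 0, 0]]]}}

```text
t: 5.2
tool_pos: [0.5122, 0.1021, 0.146]
tool_rot: [0.082, -3.14, -0.0]
contact_force: [-0.0, -0.6, 0.3]
opening: 0.0001
grip_force: 0.0
```

{"op": "jog_arm", "data": {"deltas": [[1, [0, 0, -0.003], [0, 0, 0]], [1, [0, 0, -0.005], [0, 0, 0]], [1, [0, 0, -0.005], [0, 0, 0]]]}}

```text
t: 5.45
tool_pos: [0.5129, 0.1021, 0.146]
tool_rot: [-0.082, 3.139, 0.0]
contact_force: [-2.5, -0.0, 8.0]
opening: -0.0001
grip_force: 3.8
```

{"op": "jog_arm", "data": {"deltas": [[1, [0, 0, -0.005], [0, 0, 0]], [1, [0, 0, -0.005], [0, 0, 0]], [1, [0, 0, 0.05], [0, 0, 0]], [1, [0, 0, 0.12], [0, 0, 0]], [1, [0, 0, 0.22], [0, 0, 0]], [1, [-0.05, 0, 0.25], [0, -0.02, 0]], [1, [-0.12, -0.01, 0.25], [0.001, -0.04, 0]], [1, [-0.2, -0.02, 0.25], [0.002, -0.06, 0]], [1, [-0.27, -0.03, 0.25], [0.004, -0.08, 0]], [1, [-0.31, -0.035, 0.25], [0.006, -0.11, 0]], [1, [-0.31, -0.035, 0.25], [0.006, -0.11, 0]], [1, [-0.31, -0.035, 0.25], [0.006, -0.11, 0]]]}}

```text
t: 6.45
tool_pos: [0.3871, 0.088, 0.2446]
tool_rot: [-0.073, 2.79, 0.014]
contact_force: [-0.3, -0.5, 0.3]
opening: 0.0004
grip_force: 0.0
```

Run:
```python
from h import *
o=ctrl.get_obs();print(o["t"],o["tool_pos"],o["contact_force"],o["q"])
a=cv2.resize(ctrl.get_image("side")[100:260,140:360],None,fx=3,fy=3,interpolation=2)
cv2.imwrite("pics/s3.png",a[:,:,::-1])
```

```text
6.45 [0.38710336 0.08804896 0.24461666] [-0.33842273 -0.47559011  0.31131725] [ 0.02951967 -0.86251815  2.29113105  0.00872283  1.36209593 -1.59403192]
```

View pics/s3.png

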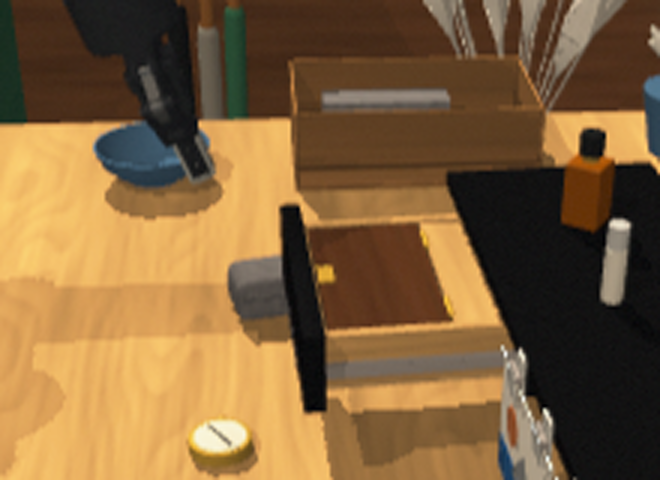

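The leaf lies flat in the drawer at (310–450, 225–325) and the drawer is still out. The tilted fingers are in front of it at (200,165). Next I lower them in front of the panel.

{"op": "jog_arm", "data": {"deltas": [[1, [0.04, 0, -0.06], [0, 0, 0]], [1, [0.06, 0.002, -0.12], [0, 0, 0]], [1, [0.07, 0.004, -0.2], [0, 0, 0]], [1, [0.07, 0.004, -0.28], [0, 0, 0]], [1, [0.07, 0.004, -0.31], [0, 0, 0]], [1, [0.07, 0.004, -0.31], [0, 0, 0]], [1, [0.09, 0.005, -0.31], [0, 0, 0]], [1, [0.1, 0.005, -0.31], [0, 0, 0]], [1, [0.11, 0.006, -0.31], [0, 0, 0]], [1, [0.12, 0.006, -0.31], [0, 0, 0]], [1, [0.14, 0.007, -0.31], [0, 0, 0]], [1, [0.16, 0.008, -0.31], [0, 0, 0]]]}}

```text
t: 7.5
tool_pos: [0.4526, 0.0913, 0.1206]
tool_rot: [-0.074, 2.796, 0.014]
contact_force: [-4.0, -0.8, 2.1]
opening: 0.0002
grip_force: 2.0
```

{"op": "jog_arm", "data": {"deltas": [[1, [0.03, 0.002, 0], [0, 0, 0]], [1, [0.06, 0.003, 0], [0, 0, 0]], [1, [0.09, 0.005, 0], [0, 0, 0]], [1, [0.12, 0.006, 0], [0, 0, 0]], [1, [0.15, 0.008, 0], [0, 0, 0]], [1, [0.18, 0.009, 0], [0, 0, 0]], [1, [0.21, 0.011, 0], [0, 0, 0]], [1, [0.24, 0.012, 0], [0, 0, 0]], [1, [0.27, 0.014, 0], [0, 0, 0]], [1, [0.3, 0.015, 0], [0, 0, 0]], [1, [0.32, 0.016, 0], [0, 0, 0]], [1, [0.33, 0.017, 0], [0, 0, 0]]]}}

```text
t: 8.5
tool_pos: [0.5852, 0.0979, 0.1203]
tool_rot: [-0.073, 2.795, 0.013]
contact_force: [-3.9, -1.9, 2.4]
opening: 0.0001
grip_force: 1.9
```

Run:
```python
from h import *
o=ctrl.get_obs();print(o["t"],o["tool_pos"],o["contact_force"])
a=cv2.resize(ctrl.get_image("side")[100:260,140:360],None,fx=3,fy=3,interpolation=2)
cv2.imwrite("pics/s4.png",a[:,:,::-1])
```

```text
8.5 [0.58517615 0.09794154 0.12031162] [-3.91850267 -1.87504578  2.4489832 ]
```

View pics/s4.png

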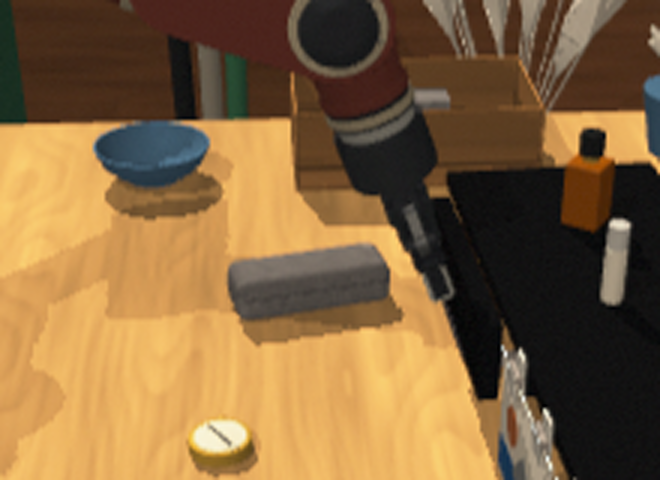

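The drawer is nearly home, with the panel at (440–500, 200–395) just in front of the shelf edge. I push slowly until it stops.

{"op": "jog_arm", "data": {"deltas": [[1, [0.008, 0, 0], [0, 0, 0]], [1, [0.015, 0.001, 0], [0, 0, 0]], [1, [0.02, 0.001, 0], [0, 0, 0]], [1, [0.025, 0.001, 0], [0, 0, 0]], [1, [0.03, 0.001, 0], [0, 0, 0]], [1, [0.035, 0.002, 0], [0, 0, 0]], [1, [0.035, 0.002, 0], [0, 0, 0]]]}}

```text
t: 9.13
tool_pos: [0.5986, 0.0988, 0.1202]
tool_rot: [-0.073, 2.794, 0.013]
contact_force: [-1.8, -0.7, 0.7]
opening: 0.0
grip_force: 0.6
```

{"op": "jog_arm", "data": {"deltas": [[1, [0.005, 0, 0], [0, 0, 0]], [1, [0.01, 0, 0], [0, 0, 0]], [1, [0.015, 0.001, 0], [0, 0, 0]], [1, [0.015, 0.001, 0], [0, 0, 0]]]}}

```text
t: 9.47
tool_pos: [0.6024, 0.099, 0.1199]
tool_rot: [-0.074, 2.801, 0.013]
contact_force: [-16.9, -2.8, 11.0]
opening: -0.0
grip_force: 8.4
```

{"op": "jog_arm", "data": {"deltas": [[1, [0.003, 0, 0], [0, 0, 0]], [1, [0.005, 0, 0], [0, 0, 0]], [1, [0.005, 0, 0], [0, 0, 0]], [1, [0.005, 0, 0], [0, 0, 0]]]}}

```text
t: 9.8
tool_pos: [0.6026, 0.099, 0.1198]
tool_rot: [-0.075, 2.806, 0.012]
contact_force: [-28.1, -3.7, 19.3]
opening: -0.0
grip_force: 14.0
```

Hard stop: the drawer is home. I back off and check.

{"op": "jog_arm", "data": {"deltas": [[1, [-0.05, 0, 0], [0, 0, 0]], [1, [-0.12, -0.006, 0], [0, 0, 0]], [1, [-0.2, -0.01, 0.05], [0, 0, 0]], [1, [-0.28, -0.015, 0.13], [0, 0, 0]], [1, [-0.35, -0.02, 0.2], [0, 0, 0]], [1, [-0.4, -0.02, 0.3], [0, 0, 0]], [1, [-0.4, -0.02, 0.3], [0, 0, 0]], [1, [-0.4, -0.02, 0.3], [0, 0, 0]], [1, [-0.4, -0.02, 0.3], [0, 0, 0]]]}}

```text
t: 10.55
tool_pos: [0.4468, 0.0913, 0.2407]
tool_rot: [-0.073, 2.792, 0.014]
contact_force: [-0.7, -0.1, -0.4]
opening: -0.0001
grip_force: 0.0
```

Run:
```python
from h import *
o=ctrl.get_obs();print(o["t"],o["tool_pos"],o["contact_force"])
a=cv2.resize(ctrl.get_image("side")[120:270,180:380],None,fx=3,fy=3,interpolation=2)
b=cv2.resize(ctrl.get_image("top")[170:270,150:290],(200*3-180,300),interpolation=2)
b=cv2.copyMakeBorder(b,0,150,0,0,0)[:a.shape[0],:200]
cv2.imwrite("pics/s5.png",np.hstack([a,b])[:,:,::-1])
```

```text
10.55 [0.44676941 0.09130593 0.24071621] [-0.68889615 -0.10872244 -0.39593766]
```

View pics/s5.png

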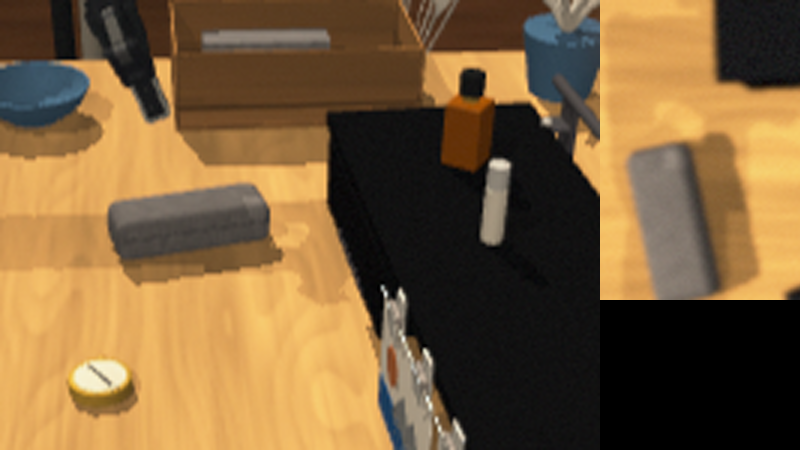

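The panel is flush under the board edge, from (330,120) to (385,290). The case, compass, bottle and balm are where they were, and the gripper is clear.

```bash
python3 -c "
from station import ctrl
print(ctrl.finish_job())"
```

```text
the job is handed in; nothing more can be done
None
```

The mirror is folded flat, the drawer is pushed fully home and the job is handed in; hand-in returned no verdict. The highest force read at the wrist was about 34 N, and the last picture showed the case, compass, bottle and lip balm unmoved (key, bracelet and tin weren't in that view).

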